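# Park the mouse bungee and block it with the weight

## Robot

A 6-joint arm with a two-finger parallel gripper is mounted at the origin on the work surface. World frame = base frame: x ahead of the robot, y to its left, z up, the work surface at z = 0. Lengths are in m, angles in rad, forces in N, time in s.
With the tool pointing down it reaches from about 0.225 to 0.875 m from the base axis. Payload 3.4 kg.
Tool frame: the origin (TCP) lies at the very end of the fingers, on their centre line; the grasp point (between the pads) lies 19 mm behind it; z points along the fingers, y is the line along which they close (so a half turn about z gives the same grasp; the last joint's range is limited). The gripper opens to 85 mm and grips with 20 to 120 N. Pads are 22 mm wide; open, the fingers measure 114 mm over their backs; the gripper's body (76 mm by 85 mm) begins 54 mm behind the grasp point. The pads swing forward as they close: fully open they stand 13 mm farther back than shut.
Start: joints at [1.082, 0.276, 1.505, -0, 1.361, -0.121], TCP at [0.207, 0.537, 0.231] pointing down, gripper open.
Joint ranges: [-2.89, 2.89], [-0.75, 2.08], [0.22, 2.7], [-1.18, 4.32], [0.11, 2.71], [-2.7, 2.7]. Speed limits (rad/s): [2.57, 2.57, 3.14, 3.14, 3.14, 3.14].

## Interface

Orientations are given as a unit quaternion [w, x, y, z].
In Python, from rig import manip, get_image, camera_info gives the robot as it stands. The module is installed in compiled form; this text tells all that it offers.
- The arm moves only by the shell command python3 -m crank 'ROWS' [FORCE]. ROWS is a JSON object of lists of equal length, an entry for each row: "translation": the shift along the tool's x, y, z in mm, a list of three; "roll": the turn about the tool's z in rad; "fingers": the opening, from 0 (shut) to 1 (fully open). A call has 1 to 8 rows; each row shifts and turns the commanded pose from where the row before left it, along the tool's axes as they then stand; what a row does not reach is not made up. A row lasts 1/10 s, in which the tool goes at most 50 mm and 8.59 degrees, less where a joint would pass 70% of its speed; a pose out of reach is approached as far as the arm can. A call is refused whole if a number of a shift passes 50 or a number of a turn 0.15, either way. A call with a gripper value outside its range is refused whole. The fingers move at their own pace and stop on an object; FORCE is the grip in N (left out, the last holds). Time passes only in rows, so rows that do not move let the fingers close. It gives the time, the measured TCP pose, the force, the opening and the grip force at its end, in the units of the state.
- manip.get_state(): the state, without advancing time (a new reading comes with each control period).
- get_image(name): name is "scene" or "top"; returns the picture (420x560x3 uint8, blue, green, red); there is no depth.
- camera_info(name): a dict with "mtx" (3x3 intrinsics, pixels), "rvec" (rotation vector, rad) and "tvec" (3), from world to camera coordinates, as OpenCV has them. Camera axes: x right, y down, z forward; pixel columns grow to the right and rows downward; lengths in m; the calibration is good to about 2 mm. A picture is of the moment at which its call begins. camera_info takes no time and is no camera call.
- manip.sign_off(): hands the job in; it is judged then, once.
The state is a dict: "clock": time; "qpos": joint angles; "qd": joint speeds; "effort": joint torques, N m; "position": TCP position; "ee_rot": TCP orientation; "contact_force": force on the tool from outside, world axes, zero at the start; "moment": the same for the moment, N m; "width": finger opening in m; "gripper_force": force on a finger pad.
Only numpy, scipy, OpenCV 4.12 (cv2) and the standard library are available. Lean on these libraries where they do the work, as an engineer would, in place of code of your own. Each camera call takes 0.05 s, during which the arm holds its last target. There are 200 camera calls.

## Task

First push the black mouse bungee by itself along the desk until the back edge of its foot (the end nearer the stalk) is flat against the side of the wooden box that faces it, about midway along that side. Then push the rubber-covered weight up behind it until its long side is flat against the front edge of the bungee's foot, centred on it, so that the bungee cannot creep. Push with the fingertips rather than picking up: lift nothing and tip nothing, keep the box's flap shut, leave everything else on the desk where it is, and finish clear of everything.

Things in the scene. Friction and masses are not known exactly. Their poses are not given: they have to be found in the camera images.
- bungee: Black aluminium mouse bungee, loose, about 350 g. Foot 80 mm (x) by 100 mm (y) by 18 mm high; a thin stalk stands 30 mm towards +y from the middle and arches back to two prongs at y = +8 mm, 145 mm high in all. Origin: centre of the foot's underside. +y edge (nearer the stalk): back edge, goes to the box; -y edge: front edge, to push on. It slides on the desk.
- bungee_back (a point): Middle of the back (+y) edge face of the bungee's foot, 9 mm above the desk, 50 mm from the bungee's origin.
- weight: Black rubber-covered steel bar weight with a bare steel strip on top, loose, about 700 g, 120 mm long (x) by 40 mm (y) by 36 mm high. Origin: centre of its underside. Its +y long side faces roughly towards the bungee at the start. It slides on the desk.
- weight_face (a point): Middle of the weight's +y long side, 18 mm above the desk, 20 mm from the weight's origin.
- box: Wooden box with a hinged lid, fixed to the desk, 170 mm (x) by 120 mm (y) by 62 mm high, 70 mm with the lid, a brass knob near the lid's -x edge. Origin: centre of its underside. Its -y side, 60 mm from the origin and 170 mm long, faces the bungee, which is parked against it.
- flap (a joint): Hinge of the box's lid, rad: 0 shut, growing as it opens. It stays shut by its weight.
- controller: Orange plastic game controller, loose bystander, about 100 x 170 x 48 mm. Origin: centre of its underside.
- tumbler: Frosted glass tumbler, loose bystander, 72 mm across, 110 mm high. Origin: centre of its underside.
- mouse: Black computer mouse, loose bystander, 118 x 60 x 36 mm. Origin: centre of its underside.
- can: Bare aluminium drink can, loose bystander, 66 mm across, 115 mm high. Origin: centre of its underside.
- hub: Aluminium port hub, loose bystander, 45 x 100 x 20 mm. Origin: centre of its underside.
- cardbox: Small cardboard box, loose bystander, 65 x 90 x 22 mm. Origin: centre of its underside.

How it is judged:
On the way, in this order (a step that is already met when the one before it is completed fails the run):
1. the bungee's foot is flat against the side of the box that faces it, about midway along it, the weight not yet against it (y of bungee_back in the frame of box above -0.065 m and x of bungee_back in the frame of box between -0.03 and 0.03 m and angle between the y axis of bungee and the y axis of box, either way round below 0.09 rad), for 0.2 s.
2. the weight's long side is flat against the front edge of the bungee's foot and centred on it, the bungee still against the box (all of step 1 and y of weight_face in the frame of bungee above -0.056 m and x of weight_face in the frame of bungee between -0.02 and 0.02 m and angle between the y axis of weight and the y axis of bungee, either way round below 0.1 rad), for 0.2 s.
At the end, for the whole second after the job is handed in: Bungee foot's back edge within 5 mm of the box side that faces it, within 30 mm of that side's middle, square within 0.09 rad; weight's long side within 6 mm of the foot's front edge, centred within 20 mm, square within 0.1 rad; both at rest on the desk (all of step 2 and linear speed of each of bungee, weight below 0.01 m/s and height (world z) of each of bungee, weight below 0.006 m); the robot touches nothing.
It fails at once if the bungee or the weight is lifted off the desk (height (world z) of any of bungee, weight above 0.01 m).
It fails at once if the bungee or the weight is tipped (angle between any of bungee, weight's own z axis and vertical above 0.2 rad).
It fails at once if the box's flap is opened (value of joint flap above 0.1 rad).
It fails at once if another thing on the desk is displaced (distance of any of controller, tumbler, mouse, can, hub, cardbox from where it was at the start of the episode above 0.02 m).
It also fails if it takes over 72 s, if anything falls off the work surface, if the arm or the gripper's body presses on something with over 40 N, if the wrist force passes 120 N, or if a joint passes its speed limit or range.

## Working session

There is one attempt and no reset: what is moved stays moved. The work goes in short steps, Python scripts to look and compute and a shell command to move; the robot and the scene stay as the last step left them, time stands still between calls to the robot, and variables do not carry over. Pictures are saved under pics/ and viewed, at most 10 in all, crops included, and the job is handed in when it is done.

```bash
mkdir -p pics; cat > h.py <<'E'
import cv2,numpy as np
from rig import manip,get_image,camera_info
def ray(n,uv,z):
    c=camera_info(n);R=cv2.Rodrigues(np.array(c["rvec"],float))[0];t=np.array(c["tvec"],float).ravel()
    uv=np.atleast_2d(np.array(uv,float))
    d=(R.T@np.linalg.inv(c["mtx"])@np.c_[uv,np.ones(len(uv))].T).T
    o=-R.T@t
    return o+d*((z-o[2])/d[:,2])[:,None]
def proj(n,P):
    c=camera_info(n)
    return cv2.projectPoints(np.atleast_2d(np.array(P,float)),np.array(c["rvec"],float),np.array(c["tvec"],float),np.array(c["mtx"],float),None)[0].reshape(-1,2)
E
python3 - <<'E'
from h import *
for n in("scene","top"):
    cv2.imwrite(f"pics/{n}0.png",get_image(n))
    c=camera_info(n);R=cv2.Rodrigues(np.array(c["rvec"],float))[0];print(n,-R.T@np.array(c["tvec"]).ravel(),c["mtx"][0][0])
print(manip.get_state())
E
```

```text
scene [1.02762652 0.25829039 1.01011209] 410.1177902501249
top [0.31876151 0.00711142 1.23244185] 438.012827904795
{'clock': 0.1, 'qpos': array([ 1.08199527e+00,  2.76530116e-01,  1.50598449e+00, -2.70020821e-05,
        1.36074353e+00, -1.20990549e-01]), 'qd': array([ 1.60677719e-03, -1.38432456e-03, -2.59960183e-03,  1.19986621e-03,
       -7.33145929e-05, -1.18573154e-03]), 'effort': array([ 5.47791697e-04, -4.17701554e+01, -2.46403724e+01, -4.33972109e-04,
        5.92457101e-03, -9.55575459e-07]), 'position': array([0.20653841, 0.53611528, 0.23053595]), 'ee_rot': array([-2.37390292e-04,  1.82867516e-01,  9.83137212e-01, -7.98295579e-04]), 'contact_force': array([ 0.07505544, -0.3039735 ,  0.21997382]), 'moment': array([-0.03036116,  0.07103034, -0.01327824]), 'gripper_force': 0.0, 'width': 0.08534044032753048}
```

View pics/scene0.png

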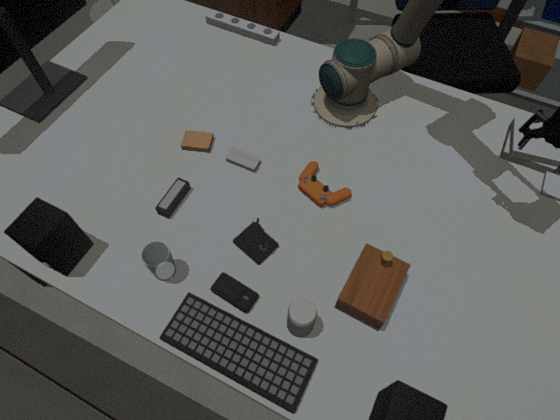

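View pics/top0.png

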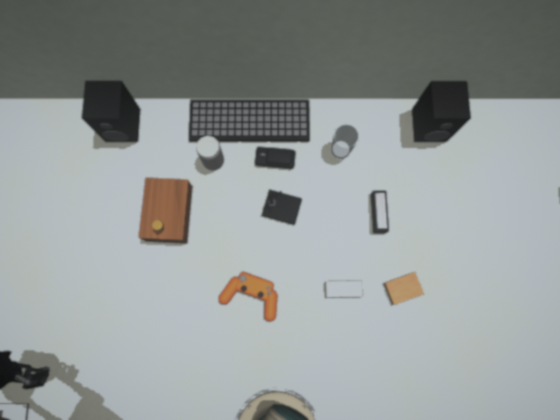

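The top view (up = +x, left = +y) shows the box at (166,210), bungee foot at (281,207), weight at (380,212), can at (208,150), mouse at (275,157), tumbler at (343,145), controller at (252,293) and hub at (344,289). Next I'll measure by masks.

```bash
cat >> h.py <<'E'
def near(cs,uv): return min(cs,key=lambda c:np.linalg.norm(c.reshape(-1,2).mean(0)-uv))
def rect(m,uv,z,n="top"):
    cs=[c for c in cv2.findContours(m,0,cv2.CHAIN_APPROX_NONE)[0] if cv2.contourArea(c)>150]
    c=near(cs,uv).reshape(-1,2)
    P=ray(n,c,z)[:,:2]
    r=cv2.minAreaRect((P*1000).astype(np.float32))
    return [np.round(x,1) for x in r], np.round(cv2.boxPoints(r),0).tolist()
E
python3 - <<'E'
from h import *
im=get_image("top");g=cv2.cvtColor(im,6);h=cv2.cvtColor(im,cv2.COLOR_BGR2HSV)
dark=((g<75)*255).astype(np.uint8)
print("bungee",rect(dark,(281,207),.018))
print("weight(top plane)",rect(dark,(380,212),.036)); print("weight base",rect(dark,(380,212),.0))
strip=((g>150)*255).astype(np.uint8)[185:238,372:388]
m=np.zeros_like(g);m[193:230,375:386]=((g>120)*255).astype(np.uint8)[193:230,375:386]
print("strip",rect(m,(380,210),.036))
br=cv2.inRange(h,(0,90,40),(22,255,255))
print("box top",rect(br,(166,210),.07))
s=get_image("scene")
a=cv2.resize(im[165:260,130:400],None,fx=2.9,fy=2.9,interpolation=2)
b=cv2.resize(s[170:300,140:410],None,fx=2.9,fy=2.9,interpolation=2)
cv2.imwrite("pics/c1.png",np.vstack([a,b])[:600])
E
```

```text
bungee ([array([601.5, -15.6]), array([92.9, 76.6]), np.float64(73.6)], [[552.0, -49.0], [625.0, -71.0], [651.0, 18.0], [578.0, 40.0]])
weight(top plane) ([array([597.4, -15.3]), array([91.5, 75.5]), np.float64(73.6)], [[548.0, -49.0], [621.0, -70.0], [646.0, 18.0], [574.0, 39.0]])
weight base ([array([605.7, -16. ]), array([94.3, 77.8]), np.float64(73.6)], [[555.0, -50.0], [630.0, -72.0], [656.0, 18.0], [582.0, 40.0]])
strip ([array([ 586.2, -293.6]), array([ 28.2, 100.5]), np.float64(89.9)], [[536.0, -308.0], [636.0, -308.0], [637.0, -280.0], [536.0, -279.0]])
box top ([array([584.5, 303.7]), array([119.5, 168.1]), np.float64(87.1)], [[498.0, 248.0], [665.0, 240.0], [672.0, 359.0], [504.0, 368.0]])
```

View pics/c1.png

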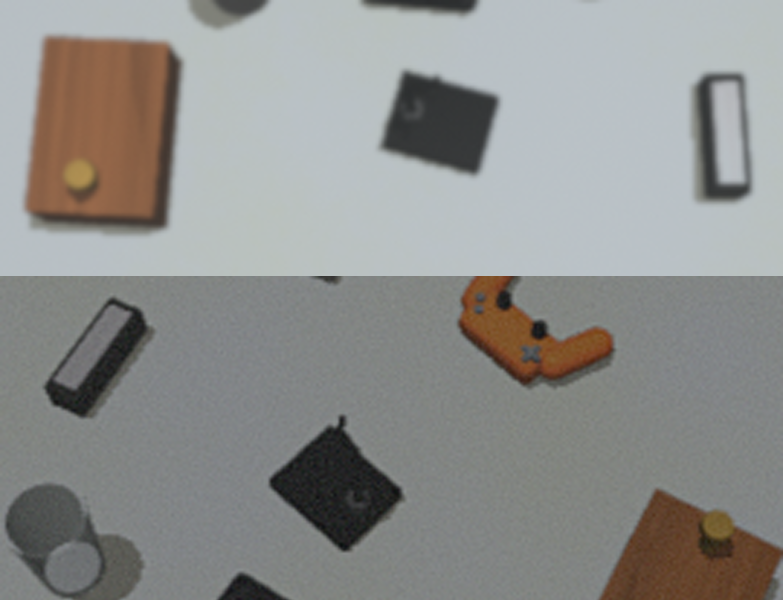

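Crop: the bungee's stalk foot ring sits on its box side at top px (271,202), so its +y edge faces the box. The bungee is at (601,-16) with yaw −16.4°. The box is at (584,304) with yaw −2.7°, and its knob end is −x. The weight is at about (586,-294). First I turn the tool so tool x is the push direction, then travel.

```bash
python3 -m crank '{"translation":[[0,0,0],[0,0,0],[0,0,0],[0,0,0],[0,0,0]],"roll":[0.149,0.149,0.149,0.149,0.149],"fingers":[0.5,0.5,0.5,0.5,0.5]}'
python3 -m crank '{"translation":[[0,0,0],[0,0,0],[0,0,0],[0,0,0],[0,0,0],[0,0,0]],"roll":[0.149,0.149,0.149,0.149,0.149,0],"fingers":[0.5,0.5,0.5,0.5,0.5,0.5]}'
python3 -m crank '{"translation":[[-25,27,0],[-25,27,0],[-25,27,0],[-25,27,0],[-25,27,0],[-25,27,0],[-25,27,0],[-25,27,0]],"roll":[0,0,0,0,0,0,0,0],"fingers":[0.5,0.5,0.5,0.5,0.5,0.5,0.5,0.5]}'
python3 -m crank '{"translation":[[-25,27,0],[-25,27,0],[-25,27,0],[-25,27,0],[-25,27,0],[-25,27,0],[-25,27,0],[-25,27,0]],"roll":[0,0,0,0,0,0,0,0],"fingers":[0.5,0.5,0.5,0.5,0.5,0.5,0.5,0.5]}'
cat >> h.py <<'E'
def pose():
    s=manip.get_state();w,x,y,z=s["ee_rot"]
    yaw=np.arctan2(2*(x*y+w*z),1-2*(y*y+z*z))
    return s["position"]*1000,yaw,s
def togo(target):   # world mm -> tool mm
    p,yaw,s=pose();d=np.array(target,float)-p;c,n=np.cos(yaw),np.sin(yaw)
    print("p",p.round(1),"toolx yaw deg",np.degrees(yaw).round(1),"tool shift",np.round([d[0]*c+d[1]*n,d[0]*n-d[1]*c,-d[2]],1),"F",s["contact_force"].round(1),"w",round(s["width"]*1000,1),"t",s["clock"])
E
python3 -c "
from h import *
togo([577,-98,150])"
```

```text
clock: 0.7
position: [0.2067, 0.5364, 0.2311]
ee_rot: [0.0, 0.531, 0.848, -0.0]
contact_force: [0.9, -0.2, 0.3]
width: 0.0427
gripper_force: 0.0
clock: 1.3
position: [0.2067, 0.5364, 0.2311]
ee_rot: [0.0, 0.801, 0.599, -0.0]
contact_force: [-0.9, -0.4, 0.0]
width: 0.0429
gripper_force: 0.0
clock: 2.1
position: [0.3578, 0.2823, 0.2314]
ee_rot: [0.0, 0.8, 0.6, 0.0]
contact_force: [-0.6, 0.8, 0.3]
width: 0.0426
gripper_force: 0.0
clock: 2.9
position: [0.5084, 0.0292, 0.2313]
ee_rot: [-0.0, 0.8, 0.6, 0.0]
contact_force: [-0.4, -0.1, -0.6]
width: 0.0428
gripper_force: 0.0
p [508.4  29.2 231.3] toolx yaw deg 73.7 tool shift [-102.9  101.5   81.3] F [-0.4 -0.1 -0.6] w 42.8 t 2.9
```

```bash
python3 -m crank '{"translation":[[-26,25,0],[-26,25,0],[-26,25,0],[-25,26,0],[0,0,40],[0,0,50],[0,0,50],[0,0,50]],"roll":[0,0,0,0,0,0,0,0],"fingers":[0.5,0.5,0.5,0.5,0.5,0.5,0.5,0.5]}'
python3 - <<'E'
from h import *
togo([577,-98,4])
im=get_image("top");s=get_image("scene")
p,yaw,_=pose();u=proj("top",p/1000)[0];v=proj("scene",p/1000)[0];print(u,v)
a=cv2.resize(im[150:270,220:400],None,fx=3,fy=3,interpolation=2);b=cv2.resize(s[170:290,150:330],None,fx=3,fy=3,interpolation=2)
cv2.imwrite("pics/c2.png",np.vstack([b,a])[:, :][:720]) if 0 else cv2.imwrite("pics/c2.png",cv2.resize(b,None,fx=1.4,fy=1.4))
E
```

```text
clock: 3.7
position: [0.5757, -0.0969, 0.0398]
ee_rot: [0.0, 0.8, 0.6, 0.0]
contact_force: [0.7, 0.8, -0.4]
width: 0.0427
gripper_force: 0.0
p [575.7 -96.9  39.8] toolx yaw deg 73.7 tool shift [-0.6  1.6 35.8] F [ 0.7  0.8 -0.4] w 42.7 t 3.7
[310.03374403 216.32492765] [235.89069471 215.46757682]
```

View pics/c2.png

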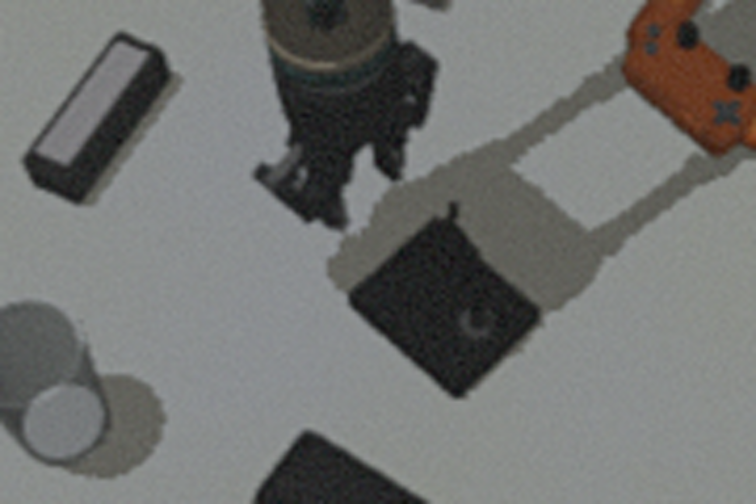

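The scene crop shows both fingertips just behind the foot's front edge (crop (300,200)), clear of the stalk. I'll descend, make contact, then push while turning CCW.

```bash
python3 -m crank '{"translation":[[0,0,18],[0,0,18],[0,0,0],[8,0,0],[6,0,0],[5,0,0],[5,0,0],[5,0,0]],"roll":[0,0,0,0,0,0,0,0],"fingers":[0.5,0.5,0.5,0.5,0.5,0.5,0.5,0.5]}'
python3 -m crank '{"translation":[[6,0,0],[6,0,0],[6,0,0],[6,0,0],[6,0,0],[6,0,0],[6,0,0],[6,0,0]],"roll":[-0.03,-0.03,-0.03,-0.03,-0.03,-0.03,-0.03,-0.03],"fingers":[0.5,0.5,0.5,0.5,0.5,0.5,0.5,0.5]}'
cat >> h.py <<'E'
def look(name=None,box=(230,160,420,270)):
    im=get_image("top");s=get_image("scene")
    if name:
        x0,y0,x1,y1=box;cv2.imwrite("pics/"+name,cv2.resize(im[y0:y1,x0:x1],None,fx=4,fy=4,interpolation=2))
    return im,s
E
python3 - <<'E'
from h import *
togo([576,133,4]);look("c3.png",(190,150,340,270))
E
```

```text
clock: 4.6
position: [0.5842, -0.0692, 0.0061]
ee_rot: [0.001, 0.801, 0.599, -0.0]
contact_force: [-1.5, -2.9, 3.0]
width: 0.0429
gripper_force: 2.0
clock: 5.4
position: [0.5925, -0.0213, 0.0053]
ee_rot: [-0.0, 0.723, 0.691, 0.0]
contact_force: [0.5, -4.5, 2.2]
width: 0.0428
gripper_force: 1.7
p [592.5 -21.3   5.3] toolx yaw deg 87.5 tool shift [153.4 -23.4   1.3] F [ 0.5 -4.5  2.2] w 42.8 t 5.4
```

View pics/c3.png

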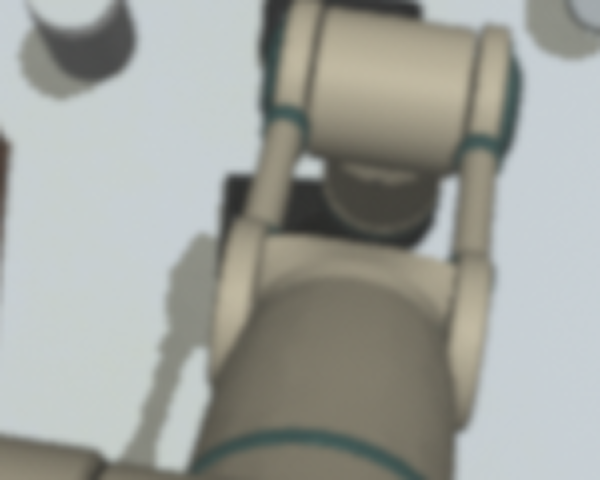

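The arm hides most of the foot from above; its far back corner is at about px (246,194). I'll measure it in the scene view.

```bash
python3 - <<'E'
from h import *
print(ray("top",[246.5,194.5],.018))
s=get_image("scene");u=proj("scene",[.595,.04,.018])[0].astype(int);print(u)
cv2.imwrite("pics/c4.png",cv2.resize(s[u[1]-60:u[1]+60,u[0]-80:u[0]+80],None,fx=4,fy=4,interpolation=2));print(u-[80,60])
E
```

```text
[[0.63748385 0.08409643 0.018     ]]
[275 245]
[195 185]
```

View pics/c4.png

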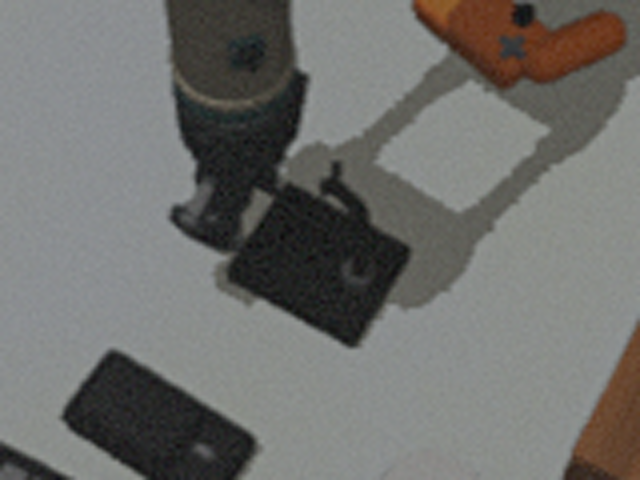

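Foot corners in the crop: back far (352,340), back near (410,248), front far (229,262).

```bash
python3 - <<'E'
from h import *
P=ray("scene",np.array([[352,340],[410,248],[229,262]])/4+[195,185],.018)[:,:2]*1000
print(P.round(1)); e=P[0]-P[1];f=P[0]-P[2];print(np.linalg.norm(e),np.degrees(np.arctan2(e[1],e[0])),np.linalg.norm(f),np.degrees(np.arctan2(f[1],f[0])),(P[0]+P[1])/2)
E
```

```text
[[648.6  89.3]
 [571.7  94.4]
 [635.9  -8.7]]
77.10452403135379 -3.800930446214488 98.74302858852842 82.60605974395936 [610.16872262  91.81027495]
```

```bash
for i in 1; do :; done
python3 -m crank '{"translation":[[6,-1.2,0],[6,-1.2,0],[6,-1.2,0],[6,-1.2,0],[6,-1.2,0],[6,-1.2,0],[6,-1.2,0],[6,-1.2,0]],"roll":[0,0,0,0,0,0,0,0],"fingers":[0.5,0.5,0.5,0.5,0.5,0.5,0.5,0.5]}'
python3 -m crank '{"translation":[[6,-1.2,0],[6,-1.2,0],[6,-1.2,0],[6,-1.2,0],[6,-1.2,0],[6,-1.2,0],[6,-1.2,0],[6,-1.2,0]],"roll":[0,0,0,0,0,0,0,0],"fingers":[0.5,0.5,0.5,0.5,0.5,0.5,0.5,0.5]}'
python3 - <<'E'
from h import *
togo([576,133,4])
s=get_image("scene");u=proj("scene",[.59,.15,.018])[0].astype(int)
cv2.imwrite("pics/c5.png",cv2.resize(s[u[1]-60:u[1]+60,u[0]-80:u[0]+80],None,fx=5,fy=5,interpolation=2));print(u-[80,60])
E
```

```text
clock: 6.35
position: [0.585, 0.0272, 0.0053]
ee_rot: [-0.0, 0.723, 0.69, 0.0]
contact_force: [0.1, -1.8, -1.1]
width: 0.0428
gripper_force: 0.8
clock: 7.15
position: [0.5777, 0.0755, 0.0053]
ee_rot: [-0.0, 0.724, 0.69, -0.0]
contact_force: [-0.2, -1.9, -1.0]
width: 0.0426
gripper_force: 0.9
p [577.7  75.5   5.3] toolx yaw deg 87.3 tool shift [57.4 -4.4  1.3] F [-0.2 -1.9 -1. ] w 42.6 t 7.15
[233 201]
```

View pics/c5.png

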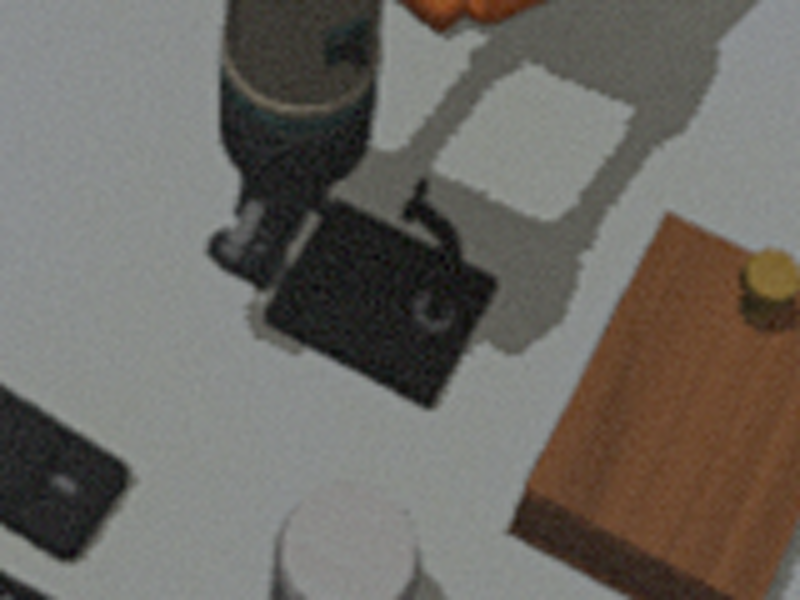

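```bash
python3 - <<'E'
from h import *
q=np.array([[434,408],[497,280],[265,325]])/5+[233,201]
for z in(0,.018):
    P=ray("scene",q,z)[:,:2]*1000
    e=P[0]-P[1];f=P[0]-P[2];print(P.round(1).tolist(),np.linalg.norm(e),np.degrees(np.arctan2(e[1],e[0])),np.linalg.norm(f),np.degrees(np.arctan2(f[1],f[0])),(P[0]+P[1])/2)
b=np.array([[668,212],[530,487]])/5+[233,201]
P=ray("scene",b,.07)[:,:2]*1000;e=P[1]-P[0];print("box",P,np.degrees(np.arctan2(e[1],e[0])),np.linalg.norm(e),P.mean(0))
print(ray("scene",np.array([[510,533]])/5+[233,201],0)*1000)
E
```

```text
[[629.7, 187.1], [547.6, 187.8], [627.9, 88.2]] 82.08883633240694 -0.4936272682649802 98.94644107450881 88.93932760605043 [588.69149083 187.48571336]
[[636.8, 188.4], [556.2, 189.1], [635.0, 91.2]] 80.62602931968509 -0.493627268264965 97.18323484142792 88.93932760605034 [596.51322731 188.74743892]
box [[506.23654489 255.5744393 ]
 [672.86004516 248.66649087]] -2.3740334233783833 166.76663513241988 [589.54829502 252.12046509]
[[673.26382013 248.1922453    0.        ]]
```

```bash
python3 -m crank '{"translation":[[6,-0.5,0],[6,-0.5,0],[6,-0.5,0],[6,-0.5,0],[6,-0.5,0],[6,-0.5,0],[6,-0.5,0],[6,-0.5,0]],"roll":[0,0,0,0,0,0,0,0],"fingers":[0.5,0.5,0.5,0.5,0.5,0.5,0.5,0.5]}'
python3 -m crank '{"translation":[[2,0,0],[2,0,0],[2,0,0],[0,0,0]],"roll":[0,0,0,0],"fingers":[0.5,0.5,0.5,0.5]}'
```

```text
clock: 8.0
position: [0.5761, 0.1236, 0.0054]
ee_rot: [0.0, 0.724, 0.69, 0.0]
contact_force: [0.1, -2.5, -0.5]
width: 0.0428
gripper_force: 1.3
clock: 8.4
position: [0.5763, 0.1294, 0.0053]
ee_rot: [-0.0, 0.724, 0.69, 0.0]
contact_force: [0.3, -1.4, 0.9]
width: 0.0428
gripper_force: 0.7
```

```bash
python3 -m crank '{"translation":[[1.5,0,0],[1.5,0,0],[0,0,0]],"roll":[0,0,0],"fingers":[0.5,0.5,0.5]}'
```

```text
clock: 8.7
position: [0.5765, 0.1322, 0.0053]
ee_rot: [-0.0, 0.724, 0.69, 0.0]
contact_force: [-0.3, -2.5, 1.2]
width: 0.0428
gripper_force: 1.1
```

```bash
python3 -m crank '{"translation":[[1.5,0,0],[1.5,0,0],[0,0,0]],"roll":[0,0,0],"fingers":[0.5,0.5,0.5]}' | grep -E "posi|cont"
python3 -m crank '{"translation":[[1.5,0,0],[0,0,0]],"roll":[0,0],"fingers":[0.5,0.5]}' | grep -E "posi|cont"
python3 -m crank '{"translation":[[1.5,0,0],[0,0,0]],"roll":[0,0],"fingers":[0.5,0.5]}' | grep -E "posi|cont"
```

```text
position: [0.5767, 0.1354, 0.0053]
contact_force: [-1.0, -2.5, 0.2]
position: [0.5768, 0.1368, 0.0053]
contact_force: [0.2, -3.1, 1.6]
position: [0.5767, 0.1372, 0.0053]
contact_force: [-0.7, -5.0, 0.8]
```

```bash
python3 -m crank '{"translation":[[1.5,0,0],[0,0,0]],"roll":[0,0],"fingers":[0.5,0.5]}' | grep -E "posi|cont"
python3 -m crank '{"translation":[[1.5,0,0],[0,0,0]],"roll":[0,0],"fingers":[0.5,0.5]}' | grep -E "posi|cont"
python3 - <<'E'
from h import *
s=get_image("scene");u=proj("scene",[.58,.2,.018])[0].astype(int)
cv2.imwrite("pics/c6.png",cv2.resize(s[u[1]-60:u[1]+60,u[0]-80:u[0]+80],None,fx=5,fy=5,interpolation=2));print(u-[80,60])
E
```

```text
position: [0.5767, 0.1373, 0.0054]
contact_force: [-0.7, -10.3, 2.4]
position: [0.5767, 0.1373, 0.0054]
contact_force: [-0.9, -14.5, 2.8]
[252 206]
```

View pics/c6.png

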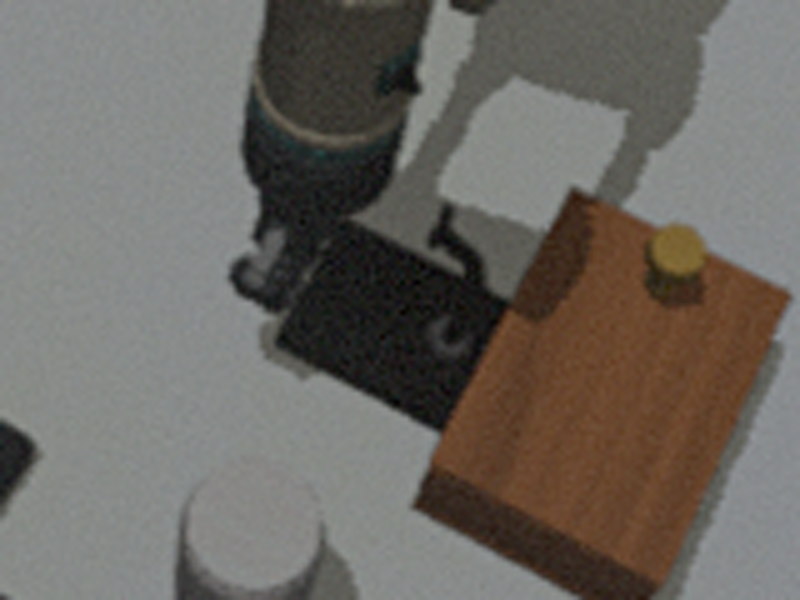

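The foot is flush against the box (edge crop (510,300)–(440,432)) at 14.5 N. I'll back off, rise and look with the arm away.

```bash
python3 -m crank '{"translation":[[-5,0,0],[-15,0,0],[-25,0,0],[-30,0,0],[-30,0,-45],[-20,0,-45],[-35,0,-20],[-45,0,0]],"roll":[0,0,0,0,0,0,0,0],"fingers":[0.5,0.5,0.5,0.5,0.5,0.5,0.5,0.5]}'
python3 -m crank '{"translation":[[-45,0,0],[-45,0,0],[-45,0,0],[-45,0,0],[-45,0,0],[-45,0,0],[0,0,0]],"roll":[0,0,0,0,0,0,0],"fingers":[0.5,0.5,0.5,0.5,0.5,0.5,0.5]}'
python3 - <<'E'
from h import *
togo([586,-355,60])
im=get_image("top");s=get_image("scene");h=cv2.cvtColor(im,cv2.COLOR_BGR2HSV)
g=cv2.cvtColor(im,6)
m=((g<75)&(h[...,1]<110))*np.uint8(255);u=proj("top",[.58,.19,.018])[0];print(u)
print("bungee",rect(m,u,.018))
br=cv2.inRange(h,(0,90,40),(22,255,255));print("box",rect(br,(166,210),.07))
gs=cv2.cvtColor(s,6);v=proj("scene",[.586,-.294,.036])[0];print(v)
m=((gs<60))*np.uint8(255)
a=cv2.resize(im[160:260,135:295],None,fx=3,fy=3,interpolation=2);b=cv2.resize(s[150:250,110:270],None,fx=3,fy=3,interpolation=2)
cv2.imwrite("pics/c7.png",np.vstack([a,b]))
E
```

```text
clock: 10.65
position: [0.57, -0.062, 0.1159]
ee_rot: [0.003, 0.723, 0.691, 0.003]
contact_force: [-0.7, -0.3, 0.4]
width: 0.0428
gripper_force: 0.0
clock: 11.35
position: [0.5545, -0.3376, 0.1116]
ee_rot: [0.002, 0.725, 0.688, -0.0]
contact_force: [-0.1, -0.2, -0.4]
width: 0.0423
gripper_force: 0.0
p [ 554.5 -337.6  111.6] toolx yaw deg 87.0 tool shift [-15.7  32.4  51.6] F [-0.1 -0.2 -0.4] w 42.3 t 11.35
[208.88897945 214.2011019 ]
bungee ([array([551.2, 241.8]), array([147.8, 211.1]), np.float64(53.9)], [[422.0, 244.0], [593.0, 120.0], [680.0, 239.0], [509.0, 364.0]])
box ([array([584.4, 303.4]), array([119.7, 168.3]), np.float64(87.2)], [[497.0, 248.0], [666.0, 240.0], [671.0, 359.0], [503.0, 367.0]])
[172.28624895 192.2171942 ]
```

View pics/c7.png

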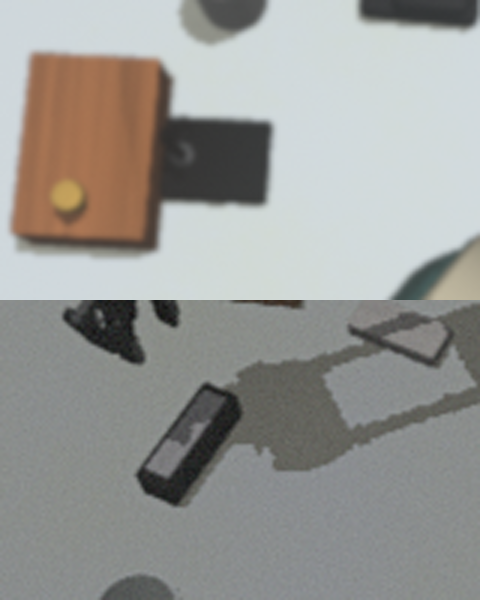

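Top crop: the bungee sits flat on the box near mid-side, with its front edge at px (225.7,201)–(223.3,227.7). The weight is unmoved. Next I compute the front edge and the weight's pose from the strip corners.

```bash
python3 - <<'E'
from h import *
P=ray("top",[[225.7,201],[223.3,227.7]],.018)[:,:2]*1000;e=P[0]-P[1];print(P,P.mean(0),np.degrees(np.arctan2(e[1],e[0])),np.linalg.norm(e))
im=cv2.imread("pics/top0.png");g=cv2.cvtColor(im,6)
m=np.zeros_like(g);m[188:236,370:390]=(g[188:236,370:390]>120)*255
# strip enclosed by rubber: component at centre
n,l,st,c=cv2.connectedComponentsWithStats(m,connectivity=4);k=l[210,380];print(st[k],c[k])
cc=cv2.findContours((l==k).astype(np.uint8),0,cv2.CHAIN_APPROX_NONE)[0][0].reshape(-1,2)
print("strip",cv2.minAreaRect((ray("top",cc,.036)[:,:2]*1000).astype(np.float32)))
d=((g<85)*255).astype(np.uint8);x=cv2.findContours(d[185:240,365:392],0,cv2.CHAIN_APPROX_NONE)[0];x=max(x,key=cv2.contourArea).reshape(-1,2)+[365,185]
for z in(0,.036):print("outl",cv2.minAreaRect((ray("top",x,z)[:,:2]*1000).astype(np.float32)))
E
```

```text
[[618.43071133 143.20367257]
 [541.04691814 148.31739898]] [579.73881474 145.76053578] -3.7807601286344874 77.5525734311554
[370 188  20  48 624] [381.31089744 210.2099359 ]
strip ((583.7410278320312, -290.3432922363281), (53.84743881225586, 137.4961700439453), 87.22503662109375)
outl ((590.0073852539062, -295.77484130859375), (118.95987701416016, 40.54570388793945), 1.8512239456176758)
outl ((582.084228515625, -286.9273986816406), (115.48502349853516, 39.36133575439453), 1.8513010740280151)
```

```bash
python3 -m crank '{"translation":[[0,0,0],[-7,16,0],[-7,16,0],[0,0,26],[0,0,30],[0,0,30],[0,0,20],[0,0,0]],"roll":[-0.085,0,0,0,0,0,0,0],"fingers":[0.8,0.8,0.8,0.8,0.8,0.8,0.8,0.8]}'
python3 -c "
from h import *
togo([587,-350,5.5])"
```

```text
clock: 12.25
position: [0.585, -0.3402, 0.0024]
ee_rot: [-0.004, 0.693, 0.721, -0.0]
contact_force: [-0.1, 0.1, 0.5]
width: 0.0679
gripper_force: 0.0
p [ 585.  -340.2    2.4] toolx yaw deg 92.3 tool shift [-9.9  1.6 -3.1] F [-0.1  0.1  0.5] w 67.9 t 12.25
```

```bash
python3 -m crank '{"translation":[[0,0,-3],[7,0,0],[6,0,0],[5,0,0],[6,0,0],[6,0,0],[6,0,0],[6,0,0]],"roll":[0,0,0,0,0,0,0,0],"fingers":[0.8,0.8,0.8,0.8,0.8,0.8,0.8,0.8]}'
python3 -m crank '{"translation":[[8,0,0],[8,0,0],[8,0,0],[8,0,0],[8,0,0],[8,0,0],[8,0,0],[8,0,0]],"roll":[0.011,0.011,0.011,0.011,0.011,0.011,0.011,0.011],"fingers":[0.8,0.8,0.8,0.8,0.8,0.8,0.8,0.8]}'
python3 -m crank '{"translation":[[8,-0.6,0],[8,-0.6,0],[8,-0.6,0],[8,-0.6,0],[8,-0.6,0],[8,-0.6,0],[8,-0.6,0],[8,-0.6,0]],"roll":[0,0,0,0,0,0,0,0],"fingers":[0.8,0.8,0.8,0.8,0.8,0.8,0.8,0.8]}'
python3 - <<'E'
from h import *
togo([577,97,5.5])
s=get_image("scene");p,_,_=pose();u=proj("scene",[p[0]/1000,p[1]/1000+.03,.03])[0].astype(int)
cv2.imwrite("pics/c8.png",cv2.resize(s[u[1]-60:u[1]+60,u[0]-80:u[0]+80],None,fx=5,fy=5,interpolation=2));print(u-[80,60])
E
```

```text
clock: 13.05
position: [0.5868, -0.3036, 0.0102]
ee_rot: [0.002, 0.693, 0.721, -0.0]
contact_force: [-1.2, -5.4, 3.2]
width: 0.0682
gripper_force: 2.7
clock: 13.85
position: [0.5865, -0.2395, 0.0101]
ee_rot: [0.002, 0.725, 0.689, -0.0]
contact_force: [0.4, -5.8, 4.1]
width: 0.0684
gripper_force: 2.9
clock: 14.65
position: [0.5853, -0.1752, 0.0101]
ee_rot: [0.002, 0.724, 0.689, 0.0]
contact_force: [0.1, -5.4, 3.0]
width: 0.0682
gripper_force: 2.8
p [ 585.3 -175.2   10.1] toolx yaw deg 87.2 tool shift [271.4 -21.7   4.6] F [ 0.1 -5.4  3. ] w 68.2 t 14.65
[138 153]
```

View pics/c8.png

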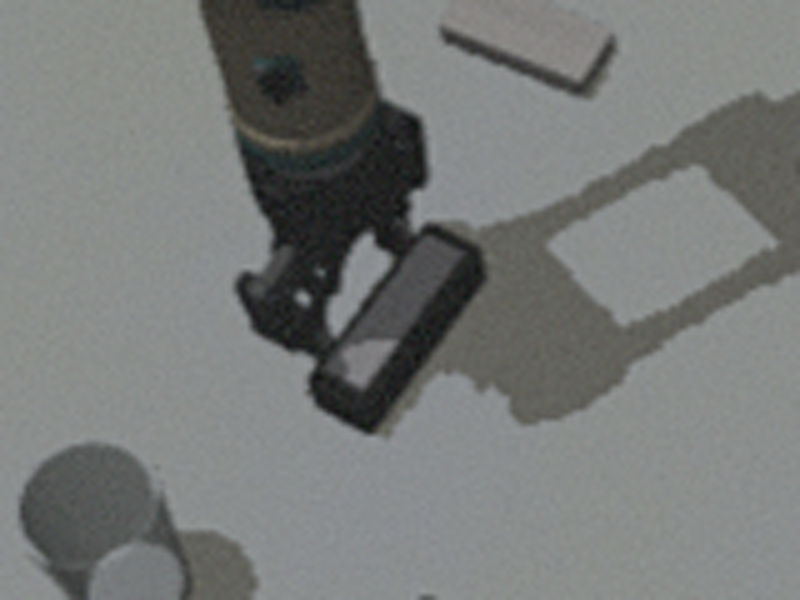

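The weight sits square against both fingers, roughly centred, with the fingers clear. Strip corners are at about crop (440,238), (468,256), (365,390), (328,365). That was my last picture view, so I use numbers only from here.

```bash
python3 - <<'E'
from h import *
P=ray("scene",np.array([[440,238],[468,256],[365,390],[328,365]])/5+[138,153],.036)[:,:2]*1000;print(P.round(0).tolist(),P.mean(0))
e=(P[2]+P[3]-P[0]-P[1]);print(np.degrees(np.arctan2(e[1],e[0])))
E
python3 -m crank '{"translation":[[8,-0.6,0],[8,-0.6,0],[8,-0.6,0],[8,-0.6,0],[8,-0.6,0],[8,-0.6,0],[8,-0.6,0],[8,-0.6,0]],"roll":[0,0,0,0,0,0,0,0],"fingers":[0.8,0.8,0.8,0.8,0.8,0.8,0.8,0.8]}'
python3 -m crank '{"translation":[[8,-0.6,0],[8,-0.6,0],[8,-0.6,0],[8,-0.6,0],[8,-0.6,0],[8,-0.6,0],[8,-0.6,0],[8,-0.6,0]],"roll":[0,0,0,0,0,0,0,0],"fingers":[0.8,0.8,0.8,0.8,0.8,0.8,0.8,0.8]}'
python3 -m crank '{"translation":[[8,-0.6,0],[8,-0.6,0],[8,-0.6,0],[8,-0.6,0],[8,-0.6,0],[8,-0.6,0],[8,-0.6,0],[8,-0.6,0]],"roll":[0,0,0,0,0,0,0,0],"fingers":[0.8,0.8,0.8,0.8,0.8,0.8,0.8,0.8]}'
python3 - <<'E'
from h import *
togo([577,97,5.5])
s=get_image("scene");g=cv2.GaussianBlur(cv2.cvtColor(s,6),(3,3),0)
p,_,_=pose();u=proj("scene",[p[0]/1000,p[1]/1000+.028,.036])[0].astype(int);print(u)
w=g[u[1]-22:u[1]+23,u[0]-22:u[0]+23]
for r in w[::2]:print("".join(" .:-=+*#%@"[min(9,int(v)//18)] for v in r))
E
```

```text
[[541.0, -144.0], [544.0, -124.0], [643.0, -130.0], [639.0, -156.0]] [ 591.58666885 -138.4552174 ]
-5.666592251587011
clock: 15.5
position: [0.5834, -0.1108, 0.0098]
ee_rot: [0.002, 0.724, 0.689, -0.0]
contact_force: [-0.4, -6.3, 4.7]
width: 0.0684
gripper_force: 2.9
clock: 16.3
position: [0.5816, -0.0466, 0.0098]
ee_rot: [0.002, 0.724, 0.689, -0.0]
contact_force: [0.5, -5.5, 4.6]
width: 0.0683
gripper_force: 3.1
clock: 17.1
position: [0.5796, 0.0177, 0.0097]
ee_rot: [0.001, 0.724, 0.689, -0.0]
contact_force: [1.0, -5.0, 4.8]
width: 0.0687
gripper_force: 3.0
p [579.6  17.7   9.7] toolx yaw deg 87.2 tool shift [79.1 -6.6  4.2] F [ 1.  -5.   4.8] w 68.7 t 17.1
[280 239]
.:::::::::::::::::::......:=*##############**
..::::::::::::::..........:+#############**++
...::::..::..............:=*###########**++++
-:...::.................::---==+++**+++++++++
*=:...................::-:::::::-===+++++++++
#*-:...................:::-==---::::-==++++++
#+-:::..........:==-:..::-========-:.:-=+++++
*=----::......:-+*#*=::--=========-:.:-=+++++
+--==-::......-+**+=-:-==========-:..:-=+++++
+===-:..:=+=::-=+=-::-=========-::...:==+++++
==--::..::::::=+=-:--=========-::..::=+++++++
---:-=-:...::===-:-==========-:...:-=++++++++
--:::-+=-:-=+=-::-==========-:...:-=+++++++++
::::.::::-+#*-:--=========-::...:-=++++++++++
:.......:=++-:-==========-:....:=++++++++++++
:::...:::--::--=========-:...:-=+++++++++++++
:::...::::::-=++******+=::..:-=++++++++++++++
#*+---::::-=+********+=:...:-=+++++++++++++++
#####+=::-==+*******+-:..:-=+++++++++++++++++
####*=::::--=+*****+-:..:-=+*#########****+++
###*+-:.::::-=+***=::..:-=+*###############**
####+-:..:::::::--::..:-=+*##################
####*=-:...::::::::.:-=++*###################
```

```bash
python3 -m crank '{"translation":[[8,-0.8,0],[8,-0.8,0],[8,-0.8,0],[8,-0.8,0],[8,-0.8,0],[8,-0.8,0],[8,-0.8,0],[4,-0.5,0]],"roll":[0,0,0,0,0,0,0,0],"fingers":[0.8,0.8,0.8,0.8,0.8,0.8,0.8,0.8]}' | grep -E "posi|cont"
python3 -m crank '{"translation":[[2,0,0],[2,0,0],[2,0,0],[0,0,0]],"roll":[0,0,0,0],"fingers":[0.8,0.8,0.8,0.8]}' | grep -E "posi|cont"
python3 -m crank '{"translation":[[2,0,0],[2,0,0],[0,0,0]],"roll":[0,0,0],"fingers":[0.8,0.8,0.8]}' | grep -E "posi|cont"
```

```text
position: [0.5762, 0.0785, 0.0093]
contact_force: [-0.0, -5.6, 3.3]
position: [0.5761, 0.0844, 0.009]
contact_force: [0.4, -4.9, 3.2]
position: [0.5762, 0.0884, 0.009]
contact_force: [-0.2, -5.6, 4.6]
```

```bash
python3 -m crank '{"translation":[[1.5,0,0],[1.5,0,0],[0,0,0]],"roll":[0,0,0],"fingers":[0.8,0.8,0.8]}' | grep -E "posi|cont"
python3 -m crank '{"translation":[[1.5,0,0],[1.5,0,0],[0,0,0]],"roll":[0,0,0],"fingers":[0.8,0.8,0.8]}' | grep -E "posi|cont"
python3 -m crank '{"translation":[[1.5,0,0],[0,0,0]],"roll":[0,0],"fingers":[0.8,0.8]}' | grep -E "posi|cont"
python3 -m crank '{"translation":[[1.5,0,0],[0,0,0]],"roll":[0,0],"fingers":[0.8,0.8]}' | grep -E "posi|cont"
```

```text
position: [0.5763, 0.0914, 0.0089]
contact_force: [0.3, -5.0, 3.9]
position: [0.5765, 0.0944, 0.0089]
contact_force: [0.3, -5.7, 3.9]
position: [0.5765, 0.0959, 0.0089]
contact_force: [0.1, -5.8, 3.9]
position: [0.5766, 0.0972, 0.0089]
contact_force: [0.4, -5.8, 3.6]
```

```bash
python3 -m crank '{"translation":[[1.5,0,0],[0,0,0]],"roll":[0,0],"fingers":[0.8,0.8]}' | grep -E "posi|cont"
python3 -m crank '{"translation":[[1.5,0,0],[0,0,0]],"roll":[0,0],"fingers":[0.8,0.8]}' | grep -E "posi|cont"
python3 -m crank '{"translation":[[1.5,0,0],[0,0,0]],"roll":[0,0],"fingers":[0.8,0.8]}' | grep -E "posi|cont"
```

```text
position: [0.5766, 0.0972, 0.0089]
contact_force: [-1.0, -9.4, 4.6]
position: [0.5766, 0.0972, 0.009]
contact_force: [-0.1, -14.3, 4.7]
position: [0.5766, 0.0972, 0.009]
contact_force: [-0.2, -19.0, 6.2]
```

Contact at y = 97.2 mm, as predicted, with the force rising to 19 N. I'll hold, back off and check.

```bash
python3 -m crank '{"translation":[[0,0,0],[0,0,0],[0,0,0],[-5,0,0],[-15,0,0],[-25,0,0],[-30,0,0],[-30,0,0]],"roll":[0,0,0,0,0,0,0,0],"fingers":[0.8,0.8,0.8,0.8,0.8,0.8,0.8,0.8]}' | grep -E "posi|cont"
python3 -m crank '{"translation":[[-30,0,-20],[-30,0,-40],[-40,0,-30],[-45,0,0],[-45,0,0],[-45,0,0],[-45,0,0],[0,0,0]],"roll":[0,0,0,0,0,0,0,0],"fingers":[0.8,0.8,0.8,0.8,0.8,0.8,0.8,0.8]}' | grep -E "posi|cont"
python3 - <<'E'
from h import *
im=get_image("top");g=cv2.cvtColor(im,6)
for r in g[188:242:2,180:256]:print("".join(" .:-=+*#%@"[min(9,int(v)//24)] for v in r))
d=np.zeros_like(g);d[185:245,205:262]=(g[185:245,205:262]>110)*255
n,l,st,c=cv2.connectedComponentsWithStats(d,connectivity=4)
for k in range(1,n):
    if 100<st[k][4]<700:
        cc=cv2.findContours((l==k).astype(np.uint8),0,cv2.CHAIN_APPROX_NONE)[0][0].reshape(-1,2)
        print("strip",st[k],cv2.minAreaRect((ray("top",cc,.036)[:,:2]*1000).astype(np.float32)))
a=cv2.imread("pics/top0.png");df=(cv2.absdiff(a,im).max(2)>60)*np.uint8(255)
df=cv2.morphologyEx(df,cv2.MORPH_OPEN,np.ones((3,3)))
for c in cv2.findContours(df,0,2)[0]:
    print("changed",cv2.boundingRect(c))
E
```

```text
position: [0.5712, -0.0028, 0.0084]
contact_force: [0.1, -0.4, 0.1]
position: [0.5577, -0.2878, 0.0983]
contact_force: [0.9, -0.1, 0.4]
===+++==-::=+#%%%%%%%%%%%%%%%%%%%%%%%%%%%%%%%%%%%%%%%%%%%%%%%%%%%%%%%%%%%%%%
====++==-::=*#%%%%%%%%%%%%%%%%%%%%%%%%%%%%%%%%%%%%%%%%%%%%%%%%%%%%%%%%%%%%%%
===+++=--:-=*%%%%%%%%%%%%%%%%%%%%%%%%%%%%%%%%%#*#***######%%%%%%%%%%%%%%%%%%
===++==-::-=#%%%%%%%%%%%%%%%%%%%%%%%%%%%%%%%%*=----------=+#%%%%%%%%%%%%%%%%
===++==-::-+#%%%%%%%%%%%%%%%%%%%%%%%%%%%%%%%#+=+*###****+--+#%%%%%%%%%%%%%%%
===++==-::-=+*****###########%%%%%%%%%%%%%%%*==*#%%%%%%#+--+#%%%%%%%%%%%%%%%
====+=--::::::::::------------=========+++++=-=*#%%%%%%#+--+#%%%%%%%%%%%%%%%
===+==-::::::::::::::::::::::::::::::::::::::-=*#%%%%%%#+--+#%%%%%%%%%%%%%%%
===+==-::::.:.:::::::::::::::::::::::::::::::-+##%%%%%#*+-=*#%%%%%%%%%%%%%%%
===+==-:::..:::::::::::::::::::::::::::::::::-+#%%%%%%#*=-=*#%%%%%%%%%%%%%%%
======-::::..:::--:::::::::::::::::::::::::::-+#%%%%%%#*=-=*%%%%%%%%%%%%%%%%
=====-:::::::::::--::::::::::::::::::::::::::=*#%%%%%%#*=-=#%%%%%%%%%%%%%%%%
=====-:::::::::::--:::::::::::::::::::::
[... 857 characters left out ...]
::::::-+#%%%%%%%%%%%%%%%%%
===-::-=*%%%%%%%%%%%%%%%%%%%%%%%%%%%%%%%%#*++++=======++*#%%%%%%%%%%%%%%%%%%
==--::-=#%%%%%%%%%%%%%%%%%%%%%%%%%%%%%%%%%%%%%######%%%%%%%%%%%%%%%%%%%%%%%%
---:::-+#%%%%%%%%%%%%%%%%%%%%%%%%%%%%%%%%%%%%%%%%%%%%%%%%%%%%%%%%%%%%%%%%%%%
changed (180, 417, 6, 3)
changed (1, 417, 7, 3)
changed (254, 416, 11, 4)
changed (253, 403, 3, 3)
changed (260, 401, 48, 19)
changed (0, 350, 121, 70)
changed (373, 224, 10, 10)
changed (223, 218, 15, 19)
changed (377, 204, 8, 15)
changed (236, 203, 3, 14)
changed (189, 199, 38, 30)
changed (236, 194, 4, 8)
changed (227, 193, 7, 3)
changed (369, 190, 17, 30)
changed (261, 189, 41, 36)
changed (424, 151, 3, 3)
changed (180, 147, 290, 273)
```

The weight's strip is centred on the foot to within about 3 mm, parallel with no gap, and nothing else has moved.

```bash
python3 -c "
from rig import manip
print(manip.sign_off())"
```

```text
the job is handed in; nothing more can be done
None
```

The job is handed in: the bungee's foot is flat against the box near the middle of its side, the weight is flat and centred behind it to within about 3 mm, and the arm finished clear; `sign_off()` returned no verdict.

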